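Return the measured wrist pins and show the third to the inspection camera

TASK

Lay the two loose wrist pins into the pin cradle, one into pocket 1 and then the other into pocket 2, and let go of them (either pin will do for either pocket). Then take the pin that already lies in pocket 3 and hold it up to the inspection camera so that the lens looks straight through its bore: the middle of the pin on the lens axis, 100 mm from the lens front, the pin in line with the tilted axis. Finish while holding it there, still and in the gripper; do not touch the camera and leave the other things on the bench where they are.

Things in the scene. Friction and masses are not known exactly. Their poses are not given: they have to be found in the camera images.
- pin_a_mid (a point): one of the two loose pins on the bench to the robot's right: hollow steel wrist pin, a plain tube 64 mm long and 24 mm in diameter (it does not roll), 0.12 kg; the point is its centre, 12 mm above its underside; its x axis runs along the tube, z up, y across it
- pin_b_mid (a point): the other loose pin on the bench to the robot's right: hollow steel wrist pin, a plain tube 64 mm long and 24 mm in diameter (it does not roll), 0.12 kg; the point is its centre, 12 mm above its underside; its x axis runs along the tube, z up, y across it
- pin_c_mid (a point): the pin that lies in pocket 3 of the cradle at the start, the one to show to the camera: hollow steel wrist pin, a plain tube 64 mm long and 24 mm in diameter (it does not roll), 0.12 kg; the point is its centre, 12 mm above its underside; its x axis runs along the tube, z up, y across it
- pin_cradle: fixed cradle: plywood base 84 x 236 x 6 mm, origin under its centre on the bench, y along the row towards pocket 1 (robot's left), z up. Two dark steel rails at x = +-24 mm, 10 mm thick, carry the pins (lying along x): seats 22 mm above the bench, in notches 28 mm wide whose cheeks, 7 mm thick, rounded on top, rise 8 mm over the seat. The 38 mm gap between the rails is open to the base, for fingers
- pocket_1 (a point): pocket 1 (one brass stud on the near edge of the base, left end) of the pin cradle: the point where the centre of a seated pin lies, 34 mm above the bench, i.e. 12 mm above the seat; x is the way the pin lies, y runs along the cradle towards pocket 1, z up
- pocket_2 (a point): pocket 2 (two studs, middle; pockets are 75 mm apart) of the pin cradle: the point where the centre of a seated pin lies, 34 mm above the bench, i.e. 12 mm above the seat; x is the way the pin lies, y runs along the cradle towards pocket 1, z up
- pocket_3 (a point): pocket 3 (three studs, right end) of the pin cradle: the point where the centre of a seated pin lies, 34 mm above the bench, i.e. 12 mm above the seat; x is the way the pin lies, y runs along the cradle towards pocket 1, z up
- lens (a point): centre of the lens front of the fixed inspection camera at the back of the bench (black head, round 38 mm barrel with a ring of white lamps) on an 18 mm post, 340 mm high, base 90 x 100 mm; the post is 75 mm behind the lens, the head's height varies. x axis = lens axis, pointing into the camera (away from the robot and 20 degrees up), y level, z upward and square to both
- view_point (a point): point in the air on the lens axis, 100 mm in front of the lens, about 170 mm in front of the post and 170 to 225 mm above the bench, where the centre of the shown pin must be; axes as the lens's: the pin's tube must lie along this x axis (either end first), its end near the camera higher by 20 degrees
- nut_jar: bystander: glass jar of nuts, 60 mm diameter, 78 mm high; origin under its centre
- tin_dish: bystander: shallow tin dish, 77 mm diameter, 16 mm high; origin under its centre
- valve_in: bystander: grey poppet valve standing on its head, 39 mm diameter, 115 mm high; origin under its centre
- valve_ex: bystander: brown burnt poppet valve standing on its head, 35 mm diameter, 111 mm high; origin under its centre
- ball_bearing: bystander: ball bearing lying flat, 62 mm diameter, 16 mm high; origin under its centre
- parts_box: bystander: closed cardboard parts box, 100 x 62 x 70 mm; origin under its centre
Things that resemble listed ones, but are neither listed nor needed, are in the scene too. What is shaped like the part that bears pin_a_mid but green or pink is not meant.

How it is judged:
By the outcome, as a careful person would: the job done as asked, in the order asked, and still so for the second after the job is handed in, while the arm keeps its last pose, push and grip.
It also fails if it takes over 69 s, if anything falls off the work surface, if the arm or the gripper's body presses on something with over 40 N, if the wrist force passes 120 N, or if a joint passes its speed limit or range.

ROBOT

A 6-joint arm with a two-finger parallel gripper is mounted at the origin on a cart in front of the work surface, level with it; the furniture and walls round the work are solid. World frame = base frame: x ahead of the robot, y to its left, z up, the work surface at z = 0. Lengths are in m, angles in degrees, forces in N, time in s.
With the tool pointing down it reaches from about 0.4 to 0.825 m from the base axis. Payload 7 kg.
Tool frame: the origin (TCP) lies on the centre line of the jaws, within the pads' length; the fingertips stand 22 mm ahead of it and the grasp point (between the pads) lies 3 mm ahead of it; z points along the fingers, y is the line along which they close (so a half turn about z gives the same grasp; the last joint's range is limited). The gripper opens to 88 mm and grips with 3 to 60 N. Pads are 19 mm wide; open, the fingers measure 130 mm over their backs; the gripper's body (78 mm by 193 mm) begins 47 mm behind the grasp point.
Start: joints at [-52.936, 20.546, 0.682, 0, -70.136, -16.507], TCP at [0.237, -0.632, 0.249] pointing down, gripper open.
Joint ranges: [-176.03, 176.03], [-82.01, 121.73], [-58.28, 71.71], [-173.87, 95.51], [-174.79, -0.11], [-173.66, 173.66]. Speed limits (degrees/s): [136.94, 136.94, 172.46, 180, 180, 180].

INTERFACE

Orientations are given as [roll, pitch, yaw] about the fixed x, y, z axes, in that order (R = Rz(yaw) Ry(pitch) Rx(roll)).
In Python, from plant import get_state, cams, r gives the robot as it stands.
- The arm moves only by the tool apply_moves, never from a script. Its argument "targets" is a list of rows, each an object with "dp": the shift along the world's x, y, z in m, a list of three; "yaw": the turn about the world's z in degrees. In form: [{"dp": [x, y, z], "yaw": yaw}, ...]. A call has 1 to 20 rows; each row is the pose to reach, as a shift and turn from the pose commanded when the call began; what a row does not reach only later rows make up. A row lasts 1/12 s, in which the tool goes at most 41.7 mm and 7.16 degrees, less where a joint would pass 70% of its speed; a pose out of reach is approached as far as the arm can. A call with a gripper value outside its range is refused whole. "grip" is the gripper command: -1 is fully open, 1 is shut, values between are in proportion, set as the call begins (left out, the last holds). The fingers move at their own pace and stop on an object; "squeeze" is the grip in N (left out, the last holds). Time passes only in rows, so rows that repeat a pose let the fingers close. It gives the time, the measured TCP pose, the force, the opening and the grip force at its end, in the units of the state.
- get_state(): the state, without advancing time (a new reading comes with each control period).
- cams.capture(name): name is "scene" or "top"; returns a dict with "image" (480x640x3 uint8, red, green, blue), "range_z" (480x640 float32, m along the optical axis (not along the pixel's ray), 0 where there is no reading), "fx", "fy", "cx", "cy" (pixels), "R" (3x3) and "t" (3): a world point X has camera coordinates R X + t. Camera axes: x right, y down, z forward; pixel columns grow to the right and rows downward; lengths in m; the calibration is good to about 2 mm. A picture is of the moment at which its call begins.
- r.close_job(): hands the job in; it is judged then, once.
The state is a dict: "time_s": time; "joints": joint angles; "qd": joint speeds; "joint_torque": joint torques, N m; "tcp_pos": TCP position; "eef_rot": TCP orientation; "contact_force": force on the tool from outside, world axes, zero at the start; "moment": the same for the moment, N m; "gripper_width": finger opening in m; "gripper_force": force on a finger pad.
Only numpy, scipy, OpenCV 4.12 (cv2) and the standard library are available. Lean on these libraries where they do the work, as an engineer would, in place of code of your own. Each camera call takes 0.05 s, during which the arm holds its last target. There are 200 camera calls.

## Working session

There is one attempt and no reset: what is moved stays moved. The work goes in short steps, Python scripts to look and compute and a tool call to move; the robot and the scene stay as the last step left them, time stands still between calls to the robot, and variables do not carry over. Pictures are saved under pics/ and viewed, at most 10 in all, crops included, and the job is handed in when it is done.

Besides the shell and the picture viewer there is one more tool, called after "Request:" as a command line: name --argument value ..., lists and objects as JSON in quotes. apply_moves: Moves the arm, as the interface text tells. Its arguments: {"type":"object","properties":{"targets":{"type":"array","items":{"type":"object","properties":{"dp":{"type":"array","items":{"type":"number"}},"yaw":{"type":"number"}}}},"grip":{"type":"number"},"squeeze":{"type":"number"}},"required":["targets"]}

```bash
mkdir -p pics; ls; cat > h.py <<'E'
import numpy as np,cv2
from plant import get_state,cams,r
def cap(n):
    d=cams.capture(n); return d
def cloud(d):
    v,u=np.mgrid[0:480,0:640]; z=d["range_z"]
    c=np.stack([(u-d["cx"])/d["fx"]*z,(v-d["cy"])/d["fy"]*z,z],-1)
    X=(c-np.array(d["t"]))@np.array(d["R"]); X[z<=0]=np.nan
    return X
def save(d,f,crop=None,s=1):
    im=d["image"][...,::-1]
    if crop: a,b,c,e=crop; im=im[b:e,a:c]
    cv2.imwrite("pics/"+f,cv2.resize(im,None,fx=s,fy=s,interpolation=cv2.INTER_CUBIC))
E
python3 - <<'E'
from h import *
for n in("scene","top"):
    d=cap(n); save(d,n+"0.png"); np.savez(n+"0.npz",**d)
    print(n,d["fx"],-np.array(d["R"]).T@d["t"],np.array(d["R"])[2])
print(get_state())
E
```

```text
pics
scene 549.7493226473591 [-0.18061446 -0.63321045  0.91141445] [ 0.66647166  0.34868849 -0.65896272]
top 551.9194293680189 [ 0.36373849 -0.22053763  1.56831853] [ 0.16160203 -0.00250754 -0.98685282]
{'time_s': 0.1, 'joints': array([-5.29368792e+01,  2.05886061e+01,  6.41274374e-01, -1.72804308e-02,
       -7.01360704e+01, -1.65083330e+01]), 'qd': array([ 0.0024886 , -0.05439589,  0.0848723 ,  0.03381771, -0.06741711,
        0.13445987]), 'joint_torque': array([-3.04079535e-03, -5.84162807e+01,  2.93747699e+01,  7.01551169e+00,
        1.02294763e-02, -6.85127270e-05]), 'tcp_pos': array([ 0.23685538, -0.63166824,  0.2477205 ]), 'eef_rot': array([ 1.79915419e+02, -8.12519605e-03, -1.59451090e+02]), 'contact_force': array([0.30084405, 0.81693952, 0.3937997 ]), 'moment': array([-0.00417597, -0.00637773,  0.02986549]), 'gripper_force': 0.0, 'gripper_width': 0.08743149983777244}
```

View pics/scene0.png

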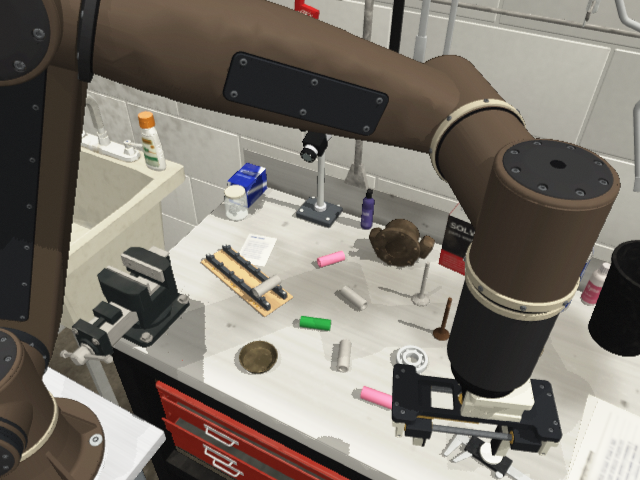

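View pics/top0.png

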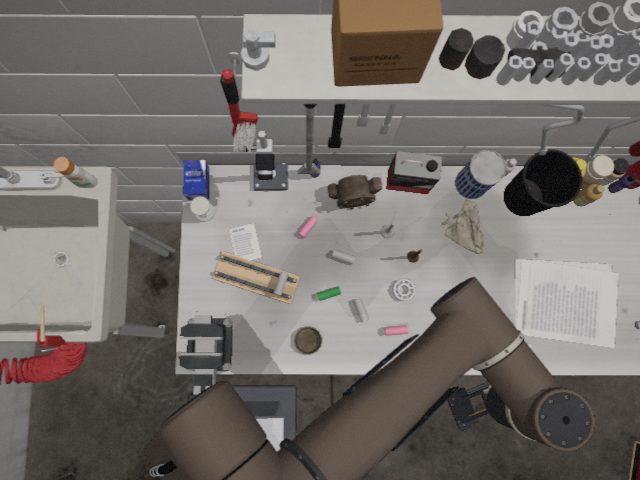

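Scene shows two grey loose pins at (353,297) and (344,356). In the top view they are at (342,257) and (359,310). The pink and green tubes are decoys. The cradle is at top (255,278) with pin C at (281,282), and the camera is at scene (315,148), top (266,165).

```bash
python3 - <<'E'
from h import *
def ld(n): return dict(np.load(n+"0.npz"))
for n,boxes in (("top",{"A":(325,245,360,270),"B":(342,293,376,328),"C":(268,262,300,300)}),("scene",{"A":(335,280,372,314),"B":(330,334,358,376),"C":(250,270,286,300)})):
    d=ld(n);X=cloud(d);im=d["image"].astype(int)
    for k,(a,b,c,e) in boxes.items():
        P=X[b:e,a:c].reshape(-1,3);I=im[b:e,a:c].reshape(-1,3)
        lo,hi=(.014,.035) if k!="C" else (.036,.06)
        m=(P[:,2]>lo)&(P[:,2]<hi); Q=P[m]
        if len(Q)<5: print(n,k,"few",np.nanmax(P[:,2]));continue
        rc,sz,ang=cv2.minAreaRect((Q[:,:2]*1000).astype(np.float32))
        print(n,k,len(Q),np.round(rc,1),np.round(sz,1),round(ang,1),"z99",np.nanpercentile(Q[:,2],95).round(4),I[m].mean(0).round())
im=[]
for n,(a,b,c,e) in (("top",(205,235,385,335)),("scene",(195,235,375,385))):
    i=ld(n)["image"][b:e,a:c,::-1]; im.append(cv2.resize(i,(720,int(720*(e-b)/(c-a))) if n=="top" else (720,600),interpolation=2))
cv2.imwrite("pics/c1.png",cv2.resize(np.vstack(im),(432,600)))
E
```

```text
top A 169 [ 596.7 -322.4] [63.3 24. ] 69.4 z99 0.0262 [153. 149. 146.]
top B 175 [ 445.5 -370.7] [63.1 23.5] 19.1 z99 0.027 [157. 154. 151.]
top C 181 [ 517.1 -146.9] [23.1 63.9] 72.4 z99 0.0493 [156. 152. 148.]
scene A 245 [ 593.3 -327.2] [64.6 23.5] 69.1 z99 0.0257 [182. 177. 166.]
scene B 320 [ 442.8 -376.4] [66.1 23.6] 20.7 z99 0.0256 [193. 188. 176.]
scene C 252 [ 514.4 -153.5] [23.7 66.6] 70.0 z99 0.0474 [205. 200. 187.]
```

View pics/c1.png

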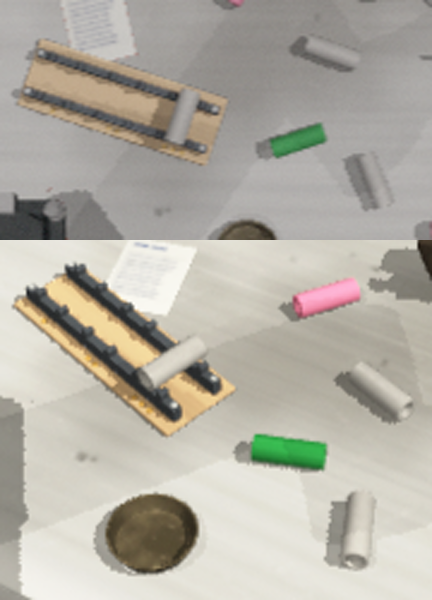

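Grey pins A and B and the seated pin C are confirmed: right size and colour, tops at about 25 mm and 47 mm. Next I'll measure the cradle base and the inspection camera head.

```bash
python3 - <<'E'
from h import *
def ld(n): return dict(np.load(n+"0.npz"))
for n in("top","scene"):
    d=ld(n);X=cloud(d);I=d["image"].astype(int)
    hsv=cv2.cvtColor(d["image"],cv2.COLOR_RGB2HSV)
    wood=(hsv[...,1]>70)&(hsv[...,0]<25)&(X[...,2]<.012)&(X[...,2]>0.0)&(X[...,1]>-.25)&(X[...,1]<.12)&(X[...,0]>.42)&(X[...,0]<.72)
    Q=X[wood]; rc,sz,a=cv2.minAreaRect((Q[:,:2]*1000).astype(np.float32)); print(n,"wood",len(Q),np.round(rc,1),np.round(sz,1),a)
    rail=(X[...,2]<.033)&(X[...,2]>.012)&(I.sum(-1)<270)&(X[...,1]>-.25)&(X[...,1]<.12)&(X[...,0]>.42)&(X[...,0]<.72)
    Q=X[rail]; rc,sz,a=cv2.minAreaRect((Q[:,:2]*1000).astype(np.float32)); print(n,"rail",len(Q),np.round(rc,1),np.round(sz,1),a)
    # camera head
    h=(X[...,2]>.12)&(X[...,2]<.40)&(X[...,0]>.6)&(X[...,0]<.93)&(X[...,1]>-.2)&(X[...,1]<0.03)
    vv,uu=np.where(h); print(n,"head px",len(uu),(uu.min(),vv.min(),uu.max(),vv.max()) if len(uu) else 0)
    if n=="scene": 
        save(d,"head.png",(280,110,350,230),5)
        for v in range(128,166,3): print(v,[tuple((X[v,u]*1000).round().astype(int).tolist()) for u in (304,308,312,316,322)])
E
```

```text
top wood 742 [536.3 -72.3] [229.8  79.5] 72.16612243652344
top rail 281 [536.6 -73.7] [221.2  55.9] 72.17395782470703
top head px 3684 (np.int64(197), np.int64(104), np.int64(300), np.int64(179))
scene wood 1458 [536.3 -78.6] [241.3  86.9] 72.44941711425781
scene rail 612 [533.4 -80.5] [224.8  59.2] 72.38058471679688
scene head px 2394 (np.int64(279), np.int64(126), np.int64(355), np.int64(177))
128 [(252, -394, 627), (255, -396, 626), (256, -400, 627), (257, -404, 628), (260, -410, 628)]
131 [(826, -75, 242), (804, -98, 259), (261, -398, 620), (262, -402, 621), (264, -408, 621)]
134 [(884, -43, 194), (803, -99, 253), (801, -110, 256), (804, -119, 258), (812, -131, 257)]
137 [(885, -42, 185), (795, -103, 250), (794, -114, 253), (799, -122, 253), (803, -135, 255)]
140 [(781, -100, 249), (783, -109, 250), (787, -118, 250), (786, -129, 254), (794, -140, 253)]
143 [(776, -103, 244), (777, -113, 247), (780, -122, 247), (784, -130, 247), (794, -140, 245)]
146 [(785, -98, 230), (773, -115, 241), (778, -123, 241), (775, -135, 246), (792, -141, 239)]
149 [(764, -110, 237), (767, -118, 237), (769, -127, 239), (784, -130, 232), (794, -141, 230)]
152 [(758, -113, 233), (758, -123, 236), (765, -130, 234), (780, -132, 227), (797, -139, 219)]
155 [(761, -111, 223), (756, -124, 229), (761, -132, 229), (771, -137, 225), (798, -139, 210)]
158 [(763, -110, 213), (762, -121, 217), (763, -131, 219), (885, -77, 133), (830, -123, 179)]
161 [(881, -44, 116), (765, -120, 207), (762, -132, 212), (882, -79, 127), (825, -125, 174)]
164 [(882, -44, 106), (882, -56, 110), (881, -68, 114), (884, -78, 116), (833, -122, 160)]
```

View pics/head.png

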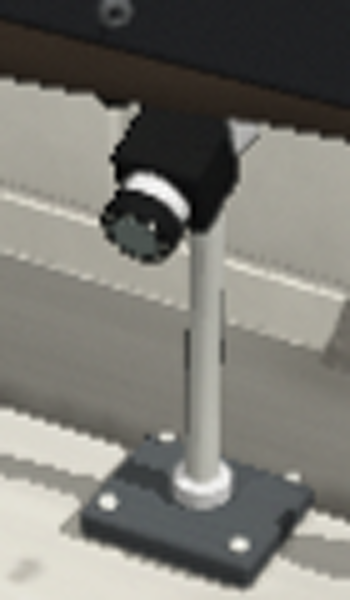

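Request:
apply_moves --targets '[{"dp":[0.207,0.258,-0.1],"yaw":-0.5},{"dp":[0.207,0.258,-0.1],"yaw":-0.5},{"dp":[0.207,0.258,-0.1],"yaw":-0.5},{"dp":[0.207,0.258,-0.1],"yaw":-0.5},{"dp":[0.207,0.258,-0.1],"yaw":-0.5},{"dp":[0.207,0.258,-0.1],"yaw":-0.5},{"dp":[0.207,0.258,-0.1],"yaw":-0.5},{"dp":[0.207,0.258,-0.1],"yaw":-0.5},{"dp":[0.207,0.258,-0.1],"yaw":-0.5},{"dp":[0.207,0.258,-0.1],"yaw":-0.5},{"dp":[0.207,0.258,-0.14],"yaw":-0.5},{"dp":[0.207,0.258,-0.17],"yaw":-0.5},{"dp":[0.207,0.258,-0.18],"yaw":-0.5},{"dp":[0.207,0.258,-0.18],"yaw":-0.5}]' --grip -0.2

```text
time_s: 1.27
tcp_pos: [0.4418, -0.3737, 0.066]
eef_rot: [179.8, -0.2, -160.0]
contact_force: [-0.3, 0.1, 0.2]
gripper_width: 0.0525
gripper_force: 0.0
```

Request:
apply_moves --targets '[{"dp":[0.002,0,-0.025]},{"dp":[0.002,0,-0.038]},{"dp":[0.002,0,-0.041]},{"dp":[0.002,0,-0.041]}]'

```text
$.targets[0]: bad value
```

Request:
apply_moves --targets '[{"dp":[0,0,0]},{"dp":[0,0,0]},{"dp":[0,0,0]},{"dp":[0,0,0]},{"dp":[0,0,0]},{"dp":[0,0,0]}]' --grip 1 --squeeze 25

```text
$.targets[0]: bad value
```

Every row has to include yaw.

Request:
apply_moves --targets '[{"dp":[0.002,0,-0.025],"yaw":0},{"dp":[0.002,0,-0.038],"yaw":0},{"dp":[0.002,0,-0.041],"yaw":0},{"dp":[0.002,0,-0.041],"yaw":0}]'

```text
time_s: 1.6
tcp_pos: [0.446, -0.3747, 0.0282]
eef_rot: [-180.0, -0.0, -160.0]
contact_force: [0.2, 0.2, -0.4]
gripper_width: 0.0523
gripper_force: 0.0
```

Request:
apply_moves --targets '[{"dp":[0,0,0],"yaw":0},{"dp":[0,0,0],"yaw":0},{"dp":[0,0,0],"yaw":0},{"dp":[0,0,0],"yaw":0},{"dp":[0,0,0],"yaw":0},{"dp":[0,0,0],"yaw":0}]' --grip 1 --squeeze 25

```text
time_s: 2.1
tcp_pos: [0.4463, -0.3741, 0.0282]
eef_rot: [-180.0, 0.0, -159.9]
contact_force: [-0.2, 1.2, 5.1]
gripper_width: 0.0238
gripper_force: 25.0
```

Request:
apply_moves --targets '[{"dp":[0,0,0.03],"yaw":0},{"dp":[0.0,0.01,0.07],"yaw":0},{"dp":[0.112,0.369,0.08],"yaw":-37.8},{"dp":[0.112,0.369,0.08],"yaw":-37.8},{"dp":[0.112,0.369,0.08],"yaw":-37.8},{"dp":[0.112,0.369,0.08],"yaw":-37.8},{"dp":[0.112,0.369,0.08],"yaw":-37.8},{"dp":[0.112,0.369,0.08],"yaw":-37.8},{"dp":[0.112,0.369,0.08],"yaw":-37.8},{"dp":[0.112,0.369,0.08],"yaw":-37.8},{"dp":[0.112,0.369,0.08],"yaw":-37.8},{"dp":[0.112,0.369,0.08],"yaw":-37.8},{"dp":[0.112,0.369,0.065],"yaw":-37.8},{"dp":[0.112,0.369,0.055],"yaw":-37.8},{"dp":[0.112,0.369,0.055],"yaw":-37.8},{"dp":[0.112,0.369,0.055],"yaw":-37.8}]'

```text
time_s: 3.43
tcp_pos: [0.5569, -0.0058, 0.0817]
eef_rot: [-179.9, -0.1, 162.2]
contact_force: [0.2, -0.1, -0.6]
gripper_width: 0.0236
gripper_force: 25.0
```

```bash
python3 - <<'E'
from h import *
print(get_state()["tcp_pos"],get_state()["eef_rot"])
ims=[]
for n in("top","scene"):
    d=cap(n); np.savez(n+"1.npz",**d); ims.append(d["image"][100:400,150:450,::-1])
cv2.imwrite("pics/h1.png",cv2.resize(np.hstack(ims),(800,400)))
E
```

```text
[ 0.55691857 -0.00584829  0.08168273] [-1.79905781e+02 -1.27408457e-01  1.62220051e+02]
```

View pics/h1.png

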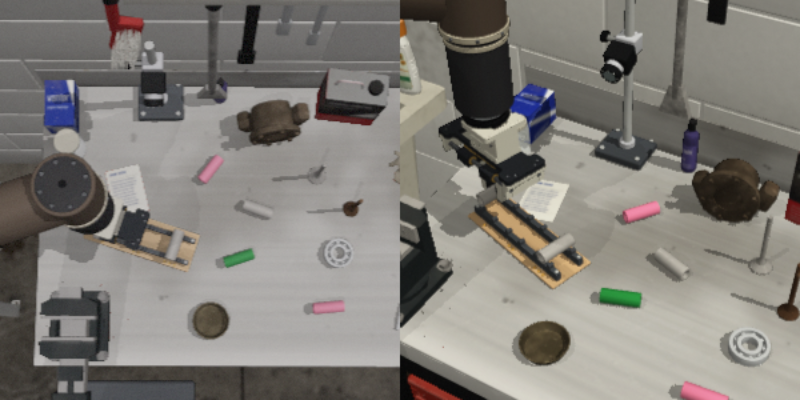

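Held pin B hovers over pocket 1 (picture about (515,185)); the top view is blocked by the wrist and pin C is clear in the scene view. I'll take an enlarged crop with depth around the gripper.

```bash
python3 - <<'E'
from h import *
d=dict(np.load("scene1.npz")); X=cloud(d)
save(d,"h2.png",(180,170,310,320),4)
T=np.array([.5569,-.0058,.0817]); a=np.radians(-17.78); ex=np.array([np.cos(a),np.sin(a)]); ey=np.array([-ex[1],ex[0]])
m=(X[...,2]>.045)&(X[...,2]<.125)&(np.hypot(X[...,0]-T[0],X[...,1]-T[1])<.08)
P=X[m]; l=np.c_[(P[:,:2]-T[:2])@ex,(P[:,:2]-T[:2])@ey,P[:,2]-T[2]]*1000
vv,uu=np.where(m)
for z in range(-35,40,5):
    k=(l[:,2]>=z)&(l[:,2]<z+5)
    if k.sum()>3: print(z,k.sum(),"x",np.percentile(l[k,0],[2,50,98]).round(1),"y",np.percentile(l[k,1],[2,50,98]).round(1),"px",uu[k].min(),uu[k].max(),vv[k].min(),vv[k].max())
E
```

```text
-25 16 x [-34.4 -31.6  -7.5] y [-12.2  -5.1   3.6] px 209 222 248 254
-20 26 x [-34.7 -24.9  -4.9] y [-28.3 -12.4   6.9] px 208 228 248 253
-15 48 x [-34.8 -10.4  -0.3] y [-30.9 -12.2  24.4] px 207 229 238 252
-10 70 x [-34.1 -16.3  -2.3] y [-24.9  -6.2  21.5] px 207 227 237 251
-5 59 x [-33.8 -10.8  -2.6] y [-29.7  -3.   23.4] px 209 227 235 247
0 11 x [-10.5  -9.   -5.6] y [-30.3 -17.   22.8] px 211 227 234 245
5 9 x [-10.7  -8.8  -7.3] y [-31.4 -23.6 -12.7] px 221 226 239 244
10 7 x [-10.6  -9.6  -7. ] y [-32.3 -26.8 -18.1] px 222 226 239 243
15 8 x [-10.9  -8.7  -6.1] y [-33.2 -28.6 -17. ] px 221 226 238 241
20 6 x [-11.2 -10.9  -8.5] y [-33.6 -28.1 -23.3] px 222 225 237 240
```

View pics/h2.png

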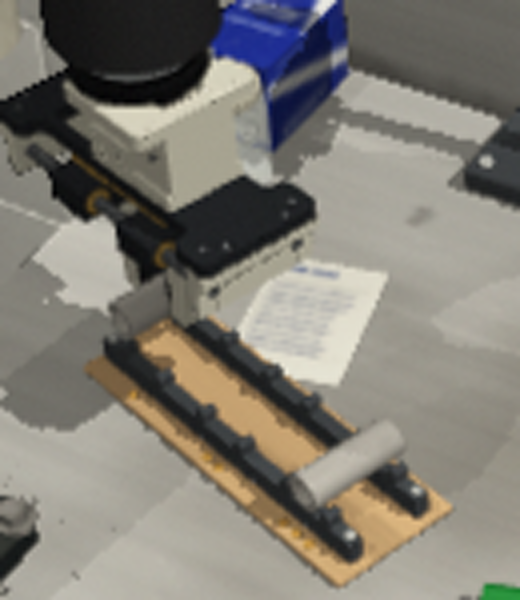

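```bash
cat >> h.py <<'E'
from scipy.optimize import least_squares
def fitcyl(P,p0,d0,R=.012,L=.064):
    """fit axis (point,dir) to points P; returns centre (mid of extent), dir, rms"""
    d0=np.array(d0,float)/np.linalg.norm(d0); u=np.cross([0,0,1],d0); u/=np.linalg.norm(u); w=np.cross(d0,u)
    def ax(q): 
        d=d0+q[2]*u+q[3]*w; return np.array(p0)+q[0]*u+q[1]*w, d/np.linalg.norm(d)
    def f(q):
        p,d=ax(q); v=P-p; return np.linalg.norm(v-np.outer(v@d,d),axis=1)-R
    s=least_squares(f,[0,0,0,0],loss="soft_l1",f_scale=.001); p,d=ax(s.x)
    t=(P-p)@d; lo,hi=np.percentile(t,[1,99])
    return p+d*(lo+hi)/2,d,hi-lo,np.sqrt(np.median(f(s.x)**2)),p,lo,hi
E
python3 - <<'E'
from h import *
d=dict(np.load("scene1.npz")); X=cloud(d)
T=np.array([.5569,-.0058,.0817]); a=np.radians(-17.78); ex=np.array([np.cos(a),np.sin(a),0]); ey=np.array([-ex[1],ex[0],0])
g=d["image"].astype(int).sum(-1)
V=X-T; lx=V@ex; ly=V@ey
m=(X[...,2]>.045)&(X[...,2]<.09)&(lx<-.013)&(lx>-.04)&(abs(ly)<.016)&(g>200)
c,dd,L,e,p,lo,hi=fitcyl(X[m],T-[0,0,.016],ex); print("held",m.sum(),(c*1e3).round(1),dd.round(3),L,e, "near end",((p+dd*lo)*1e3).round(1))
print("local y,z of axis at centre", ((p-T)@ey*1e3).round(1),((p-T)[2]*1e3).round(1), "near end lx",((p+dd*lo-T)@ex*1e3).round(1))
for n in("scene1","top1","scene0","top0"):
    d=dict(np.load(n+".npz")); X=cloud(d)
    C0=np.array([.5157,-.150,.034]); V=X-C0
    m=(X[...,2]>.0345)&(X[...,2]<.055)&(abs(V@ex)<.042)&(abs(V@ey)<.018)
    c,dd,L,e,*_=fitcyl(X[m],C0,ex); print(n,"C",m.sum(),(c*1e3).round(1),"ang",np.degrees(np.arctan2(dd[1],dd[0])).round(2),"tilt",dd[2].round(3),L.round(4),e.round(4))
E
```

```text
held 122 [532.5   0.8  66.7] [ 0.973 -0.226 -0.053] 0.02242959660141821 0.0013992982186475991 near end [521.6   3.3  67.3]
local y,z of axis at centre 0.9 -16.4 near end lx -36.4
scene1 C 260 [ 515.3 -151.2   33.8] ang -17.24 tilt -0.001 0.0636 0.0011
top1 C 195 [ 517.  -146.8   33.6] ang -17.71 tilt -0.029 0.0628 0.0016
scene0 C 263 [ 514.8 -151.2   33.7] ang -17.93 tilt -0.005 0.0638 0.0011
top0 C 185 [ 516.9 -147.2   33.4] ang -18.64 tilt -0.013 0.0632 0.002
```

Request:
apply_moves --targets '[{"dp":[0.005,-0.0015,0],"yaw":0},{"dp":[0.005,-0.0015,-0.01],"yaw":0},{"dp":[0.005,-0.0015,-0.02],"yaw":0},{"dp":[0.005,-0.0015,-0.026],"yaw":0},{"dp":[0.005,-0.0015,-0.03],"yaw":0},{"dp":[0.005,-0.0015,-0.031],"yaw":0},{"dp":[0.005,-0.0015,-0.031],"yaw":0}]'

```text
time_s: 4.12
tcp_pos: [0.5627, -0.0066, 0.0509]
eef_rot: [-180.0, -0.1, 162.3]
contact_force: [0.4, 0.3, -1.9]
gripper_width: 0.0234
gripper_force: 25.0
```

Request:
apply_moves --targets '[{"dp":[0,0,-0.001],"yaw":0},{"dp":[0,0,-0.001],"yaw":0}]'

```text
time_s: 4.28
tcp_pos: [0.5632, -0.0064, 0.0507]
eef_rot: [180.0, 0.0, 162.3]
contact_force: [0.1, 0.1, -0.6]
gripper_width: 0.0237
gripper_force: 25.0
```

Request:
apply_moves --targets '[{"dp":[0,0,0],"yaw":0},{"dp":[0,0,0],"yaw":0},{"dp":[0,0,0],"yaw":0},{"dp":[0,0,0],"yaw":0},{"dp":[0,0,0.03],"yaw":0},{"dp":[0,0,0.065],"yaw":0},{"dp":[0,0,0.1],"yaw":0},{"dp":[0.033,-0.319,0.1],"yaw":86.9},{"dp":[0.033,-0.319,0.1],"yaw":86.9},{"dp":[0.033,-0.319,0.1],"yaw":86.9},{"dp":[0.033,-0.319,0.1],"yaw":86.9},{"dp":[0.033,-0.319,0.1],"yaw":86.9},{"dp":[0.033,-0.319,0.1],"yaw":86.9},{"dp":[0.033,-0.319,0.1],"yaw":86.9},{"dp":[0.033,-0.319,0.1],"yaw":86.9},{"dp":[0.033,-0.319,0.1],"yaw":86.9},{"dp":[0.033,-0.319,0.1],"yaw":86.9},{"dp":[0.033,-0.319,0.1],"yaw":86.9},{"dp":[0.033,-0.319,0.1],"yaw":86.9},{"dp":[0.033,-0.319,0.1],"yaw":86.9}]' --grip -0.2

```text
time_s: 5.95
tcp_pos: [0.5958, -0.3259, 0.1504]
eef_rot: [180.0, -0.0, -110.5]
contact_force: [0.0, -0.2, 0.1]
gripper_width: 0.0528
gripper_force: 0.0
```

```bash
python3 - <<'E'
from h import *
print(get_state()["tcp_pos"],get_state()["eef_rot"])
a=np.radians(-17.7); ex=np.array([np.cos(a),np.sin(a),0]); ey=np.array([-ex[1],ex[0],0])
for n in("scene","top"):
    d=cap(n); np.savez(n+"2.npz",**d); X=cloud(d); G=d["image"].astype(int).sum(-1)
    for k,C0,dr in(("P1",[.5605,-.007,.034],ex),("C",[.5157,-.150,.034],ex),("A",[.595,-.325,.012],[.355,.935,0])):
        C0=np.array(C0);dr=np.array(dr); V=X-C0
        m=(X[...,2]>C0[2]+.001)&(X[...,2]<C0[2]+.02)&(abs(V@dr)<.045)&(abs(np.cross(dr,V)[...,2])<.018)&(G>220)
        if m.sum()<20: print(n,k,"few");continue
        c,dd,L,e,*_=fitcyl(X[m],C0,dr); print(n,k,m.sum(),(c*1e3).round(1),"ang",np.degrees(np.arctan2(dd[1],dd[0])).round(1),"tilt",dd[2].round(3),L.round(4),e.round(4),"ex,ey",(c@ex*1e3).round(1),(c@ey*1e3).round(1))
E
```

```text
[ 0.59578793 -0.32585931  0.15041281] [ 1.79985971e+02 -1.59472859e-03 -1.10493732e+02]
scene P1 227 [560.3  -6.6  33.8] ang -16.4 tilt 0.01 0.0638 0.0013 ex,ey 535.7 164.0
scene C 260 [ 515.3 -151.2   34.1] ang -17.7 tilt 0.008 0.0643 0.0011 ex,ey 536.9 12.7
scene A 256 [ 594.7 -328.5   12. ] ang 69.9 tilt 0.009 0.0641 0.0012 ex,ey 666.4 -132.1
top P1 few
top C 182 [ 517.  -146.3   33.9] ang -17.6 tilt -0.007 0.0629 0.0017 ex,ey 537.0 17.8
top A few
```

Request:
apply_moves --targets '[{"dp":[-0.001,-0.0015,-0.04],"yaw":0.3},{"dp":[-0.001,-0.0015,-0.08],"yaw":0.3},{"dp":[-0.001,-0.0015,-0.105],"yaw":0.3},{"dp":[-0.001,-0.0015,-0.118],"yaw":0.3},{"dp":[-0.001,-0.0015,-0.123],"yaw":0.3},{"dp":[-0.001,-0.0015,-0.123],"yaw":0.3}]'

```text
time_s: 6.55
tcp_pos: [0.5949, -0.327, 0.027]
eef_rot: [179.9, -0.0, -110.6]
contact_force: [0.2, -0.6, 0.6]
gripper_width: 0.0526
gripper_force: 0.0
```

Request:
apply_moves --targets '[{"dp":[0,0,0],"yaw":0},{"dp":[0,0,0],"yaw":0},{"dp":[0,0,0],"yaw":0},{"dp":[0,0,0],"yaw":0},{"dp":[0,0,0],"yaw":0}]' --grip 1 --squeeze 25

```text
time_s: 6.97
tcp_pos: [0.5954, -0.3271, 0.0286]
eef_rot: [-179.9, 0.0, -110.6]
contact_force: [-1.1, -0.4, 0.4]
gripper_width: 0.0246
gripper_force: 0.3
```

Request:
apply_moves --targets '[{"dp":[0,0,0],"yaw":0},{"dp":[0,0,0],"yaw":0},{"dp":[0,0,0],"yaw":0}]'

```text
time_s: 7.22
tcp_pos: [0.5953, -0.3271, 0.0285]
eef_rot: [-179.9, -0.0, -110.5]
contact_force: [-2.4, 2.4, 5.9]
gripper_width: 0.0237
gripper_force: 25.0
```

Request:
apply_moves --targets '[{"dp":[0,0,0.03],"yaw":0},{"dp":[0,0,0.07],"yaw":0},{"dp":[-0.057,0.249,0.08],"yaw":-87.1},{"dp":[-0.057,0.249,0.08],"yaw":-87.1},{"dp":[-0.057,0.249,0.08],"yaw":-87.1},{"dp":[-0.057,0.249,0.08],"yaw":-87.1},{"dp":[-0.057,0.249,0.08],"yaw":-87.1},{"dp":[-0.057,0.249,0.08],"yaw":-87.1},{"dp":[-0.057,0.249,0.08],"yaw":-87.1},{"dp":[-0.057,0.249,0.08],"yaw":-87.1},{"dp":[-0.057,0.249,0.08],"yaw":-87.1},{"dp":[-0.057,0.249,0.08],"yaw":-87.1},{"dp":[-0.057,0.249,0.08],"yaw":-87.1},{"dp":[-0.057,0.249,0.08],"yaw":-87.1},{"dp":[-0.057,0.249,0.06],"yaw":-87.1},{"dp":[-0.057,0.249,0.05],"yaw":-87.1},{"dp":[-0.057,0.249,0.05],"yaw":-87.1},{"dp":[-0.057,0.249,0.05],"yaw":-87.1}]'

```text
time_s: 8.72
tcp_pos: [0.5374, -0.0782, 0.077]
eef_rot: [-179.9, -0.1, 162.5]
contact_force: [-0.6, -0.2, -1.3]
gripper_width: 0.024
gripper_force: 25.0
```

Request:
apply_moves --targets '[{"dp":[0.001,0,-0.008],"yaw":-0.2},{"dp":[0.001,0,-0.016],"yaw":-0.2},{"dp":[0.001,0,-0.022],"yaw":-0.2},{"dp":[0.001,0,-0.025],"yaw":-0.2},{"dp":[0.001,0,-0.027],"yaw":-0.2},{"dp":[0.001,0,-0.027],"yaw":-0.2}]'

```text
time_s: 9.22
tcp_pos: [0.5389, -0.078, 0.0506]
eef_rot: [-180.0, -0.0, 162.2]
contact_force: [1.1, -0.2, -1.1]
gripper_width: 0.0238
gripper_force: 25.0
```

Request:
apply_moves --targets '[{"dp":[0,0,0],"yaw":0},{"dp":[0,0,0],"yaw":0},{"dp":[0,0,0],"yaw":0},{"dp":[0,0,0],"yaw":0},{"dp":[0,0,0.03],"yaw":0},{"dp":[0,0,0.065],"yaw":0},{"dp":[0,0,0.09],"yaw":0},{"dp":[-0.07,-0.21,0.09],"yaw":0},{"dp":[-0.07,-0.21,0.09],"yaw":0},{"dp":[-0.07,-0.21,0.09],"yaw":0},{"dp":[-0.07,-0.21,0.09],"yaw":0},{"dp":[-0.07,-0.21,0.09],"yaw":0},{"dp":[-0.07,-0.21,0.09],"yaw":0},{"dp":[-0.07,-0.21,0.09],"yaw":0}]' --grip -0.2

```text
time_s: 10.38
tcp_pos: [0.4675, -0.2908, 0.1404]
eef_rot: [-180.0, -0.0, 161.9]
contact_force: [0.4, 0.5, 0.4]
gripper_width: 0.0528
gripper_force: 0.0
```

```bash
python3 - <<'E'
from h import *
print(get_state()["tcp_pos"],get_state()["eef_rot"])
a=np.radians(-17.7); ex=np.array([np.cos(a),np.sin(a),0]); ey=np.array([-ex[1],ex[0],0]); ims=[]
for n in("scene","top"):
    d=cap(n); np.savez(n+"3.npz",**d); X=cloud(d); G=d["image"].astype(int).sum(-1)
    for k,C0,dr in(("P1",[.5605,-.007,.034],ex),("P2",[.538,-.078,.034],ex),("C",[.5157,-.150,.034],ex)):
        C0=np.array(C0);dr=np.array(dr); V=X-C0
        m=(X[...,2]>C0[2]+.001)&(X[...,2]<C0[2]+.02)&(abs(V@dr)<.045)&(abs(np.cross(dr,V)[...,2])<.018)&(G>220)
        if m.sum()<20: print(n,k,"few");continue
        c,dd,L,e,*_=fitcyl(X[m],C0,dr); print(n,k,m.sum(),(c*1e3).round(1),"ang",np.degrees(np.arctan2(dd[1],dd[0])).round(1),"tilt",dd[2].round(3),L.round(4),e.round(4),"ex,ey",(c@ex*1e3).round(1),(c@ey*1e3).round(1))
    ims.append(d["image"][60:360,170:470,::-1] if n=="scene" else d["image"][60:360,150:450,::-1])
cv2.imwrite("pics/h3.png",cv2.resize(np.hstack(ims),(800,400)))
E
```

```text
[ 0.46754971 -0.29080736  0.14043812] [-1.79985923e+02 -1.77293643e-02  1.61938196e+02]
scene P1 228 [559.7  -6.5  33.7] ang -17.1 tilt 0.012 0.0634 0.0013 ex,ey 535.1 164.0
scene P2 236 [538.8 -79.   34. ] ang -18.0 tilt -0.006 0.0634 0.0012 ex,ey 537.3 88.5
scene C 260 [ 514.8 -151.    34. ] ang -17.6 tilt -0.005 0.0628 0.0013 ex,ey 536.3 12.6
top P1 few
top P2 few
top C few
```

View pics/h3.png

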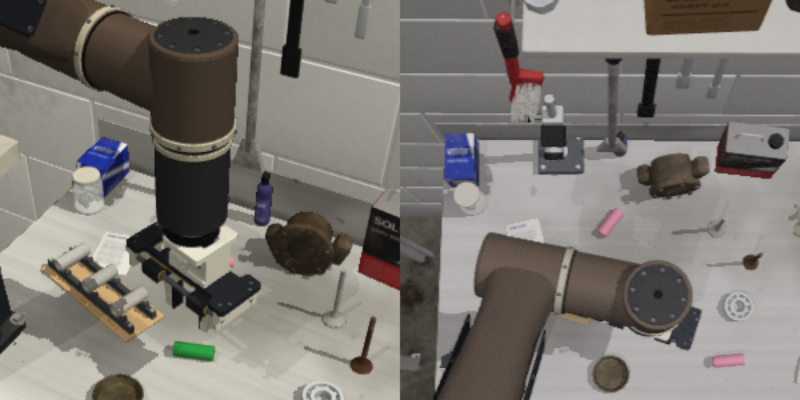

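Both pins are seated: heights 33.7 and 34.0 mm, level, spaced 75.5 and 75.9 mm. Next I'll fit the lens from scene1, where the head is fully visible.

```bash
python3 - <<'E'
from h import *
for n in("scene1","top1","top3"):
    d=dict(np.load(n+".npz")); X=cloud(d); I=d["image"].astype(int)
    m=(X[...,2]<.03)&(X[...,2]>.006)&(abs(X[...,0]-.83)<.085)&(abs(X[...,1]+.12)<.085)&(I.sum(-1)<330)
    m=cv2.morphologyEx(m.astype(np.uint8),cv2.MORPH_OPEN,np.ones((2,2)))>0
    Q=X[m]
    if len(Q)>20: rc,sz,a=cv2.minAreaRect((Q[:,:2]*1000).astype(np.float32)); print(n,"base",len(Q),np.round(rc,1),np.round(sz,1),round(a,1),"z",np.median(Q[:,2]).round(4))
    # post
    m=(X[...,2]<.19)&(X[...,2]>.05)&(abs(X[...,0]-.835)<.03)&(abs(X[...,1]+.12)<.03); Q=X[m]
    if len(Q)>20:
        s=least_squares(lambda q:np.hypot(Q[:,0]-q[0],Q[:,1]-q[1])-.009,[.84,-.12],loss="soft_l1",f_scale=.001); print(n,"post",len(Q),(s.x*1e3).round(1))
d=dict(np.load("scene1.npz")); X=cloud(d); t=np.radians(20)
def frame(yaw):
    a=np.radians(yaw); ax=np.array([np.cos(a)*np.cos(t),np.sin(a)*np.cos(t),np.sin(t)]); return ax
def sdf(P,c,yaw):
    ax=frame(yaw); v=P-c; s=v@ax; rr=np.linalg.norm(v-np.outer(s,ax),axis=1)
    dr=rr-.019; dl=-s
    return np.where((dr>0)&(dl>0),np.hypot(dr,dl),np.maximum(dr,dl))
for ln in(.015,.022):
    c0=np.array([.761,-.121,.221]); y0=0.
    for it in range(6):
        v=X-c0; s=v@frame(y0); rr=np.linalg.norm(v-s[...,None]*frame(y0),axis=-1)
        m=(s>-.008)&(s<ln)&(rr<.026); P=X[m]
        f=lambda q:sdf(P,q[:3],q[3]*100)
        o=least_squares(f,[*c0,y0/100],loss="soft_l1",f_scale=.0015); c0=o.x[:3]; y0=o.x[3]*100
    print("lens",ln,len(P),(c0*1e3).round(1),"yaw",round(y0,1),np.median(abs(o.fun)).round(4))
save(d,"lens.png",(290,120,345,170),10)
E
```

```text
scene1 base 953 [nan nan] [0. 0.] 0.0 z nan
scene1 post 328 [ 836.7 -116.6]
top1 base 641 [ 840.3 -130.1] [123.3 148.5] 21.6 z nan
top3 base 629 [ 857.6 -108.1] [121.2 155.8] 46.0 z nan
lens 0.015 185 [ 761.2 -117.2  218.3] yaw 0.0 0.0008
lens 0.022 225 [ 761.5 -117.1  217.5] yaw 0.2 0.0011
```

View pics/lens.png

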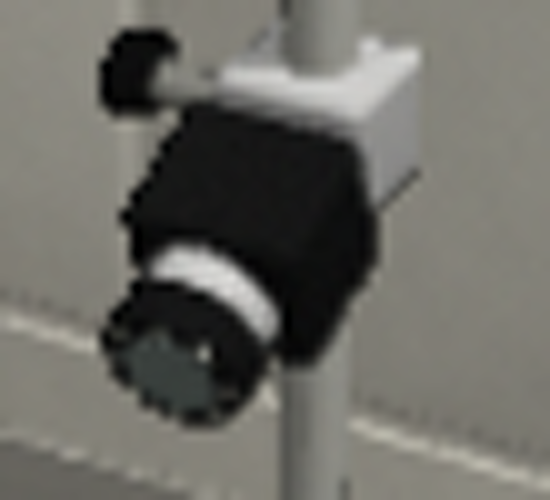

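Request:
apply_moves --targets '[{"dp":[0.0472,0.141,-0.02],"yaw":0.3},{"dp":[0.0472,0.141,-0.02],"yaw":0.3},{"dp":[0.0472,0.141,-0.02],"yaw":0.3},{"dp":[0.0472,0.141,-0.02],"yaw":0.3},{"dp":[0.0472,0.141,-0.02],"yaw":0.3},{"dp":[0.0472,0.141,-0.03],"yaw":0.3},{"dp":[0.0472,0.141,-0.03],"yaw":0.3},{"dp":[0.0472,0.141,-0.03],"yaw":0.3}]'

```text
time_s: 11.15
tcp_pos: [0.5154, -0.147, 0.1098]
eef_rot: [-180.0, -0.1, 162.5]
contact_force: [0.8, -0.4, -0.5]
gripper_width: 0.0527
gripper_force: 0.0
```

Request:
apply_moves --targets '[{"dp":[0,-0.0015,-0.02],"yaw":0},{"dp":[0,-0.0015,-0.04],"yaw":0},{"dp":[0,-0.0015,-0.056],"yaw":0},{"dp":[0,-0.0015,-0.065],"yaw":0},{"dp":[0,-0.0015,-0.067],"yaw":0},{"dp":[0,-0.0015,-0.067],"yaw":0}]'

```text
time_s: 11.65
tcp_pos: [0.5159, -0.1491, 0.0433]
eef_rot: [-180.0, -0.1, 162.4]
contact_force: [0.2, -0.3, -0.1]
gripper_width: 0.0525
gripper_force: 0.0
```

Request:
apply_moves --targets '[{"dp":[-0.001,-0.001,-0.001],"yaw":0},{"dp":[-0.001,-0.001,-0.001],"yaw":0}]'

```text
time_s: 11.82
tcp_pos: [0.5156, -0.1497, 0.0433]
eef_rot: [180.0, 0.1, 162.4]
contact_force: [-0.3, -1.1, -0.0]
gripper_width: 0.0526
gripper_force: 0.0
```

Request:
apply_moves --targets '[{"dp":[0,0,0],"yaw":0},{"dp":[0,0,0],"yaw":0},{"dp":[0,0,0],"yaw":0},{"dp":[0,0,0],"yaw":0},{"dp":[0,0,0],"yaw":0},{"dp":[0,0,0],"yaw":0},{"dp":[0,0,0],"yaw":0}]' --grip 1 --squeeze 20

```text
time_s: 12.4
tcp_pos: [0.5153, -0.1495, 0.0427]
eef_rot: [180.0, 0.0, 162.5]
contact_force: [-0.4, 0.6, 2.6]
gripper_width: 0.0238
gripper_force: 20.0
```

Request:
apply_moves --targets '[{"dp":[0,0,0.015],"yaw":0},{"dp":[0,0,0.03],"yaw":0},{"dp":[-0.0515,0.0165,0.03],"yaw":0},{"dp":[-0.0515,0.0165,0.03],"yaw":0},{"dp":[-0.0515,0.0165,0.03],"yaw":0},{"dp":[-0.0515,0.0165,0.015],"yaw":0},{"dp":[-0.0515,0.0165,0.004],"yaw":0},{"dp":[-0.0515,0.0165,0.003],"yaw":0},{"dp":[-0.0515,0.0165,0.003],"yaw":0}]' --squeeze 12

```text
time_s: 13.15
tcp_pos: [0.4632, -0.1331, 0.045]
eef_rot: [-180.0, -0.1, 162.5]
contact_force: [-0.4, -0.4, -0.7]
gripper_width: 0.0236
gripper_force: 12.0
```

Request:
apply_moves --targets '[{"dp":[0,0,-0.001],"yaw":0},{"dp":[0,0,-0.002],"yaw":0},{"dp":[0,0,-0.003],"yaw":0},{"dp":[0,0,-0.004],"yaw":0},{"dp":[0,0,-0.005],"yaw":0},{"dp":[0,0,-0.006],"yaw":0}]'

```text
time_s: 13.65
tcp_pos: [0.4635, -0.1329, 0.04]
eef_rot: [180.0, 0.0, 162.5]
contact_force: [-3.7, 2.5, 5.9]
gripper_width: 0.0239
gripper_force: 12.0
```

Request:
apply_moves --targets '[{"dp":[0,0,-0.001],"yaw":0},{"dp":[0,0,-0.002],"yaw":0},{"dp":[0,0,-0.003],"yaw":0},{"dp":[0,0,-0.004],"yaw":0},{"dp":[0,0,-0.0045],"yaw":0},{"dp":[0,0,-0.0045],"yaw":0}]'

```text
time_s: 14.15
tcp_pos: [0.4632, -0.1328, 0.0352]
eef_rot: [-180.0, -0.0, 162.5]
contact_force: [-2.7, 3.6, 4.7]
gripper_width: 0.0239
gripper_force: 12.0
```

```bash
cat > heldfit.py <<'E'
from h import *
import sys
def held(tag):
    s=get_state(); T=s["tcp_pos"]; yaw=s["eef_rot"][2]; a=np.radians(yaw+180); ex=np.array([np.cos(a),np.sin(a),0]); ey=np.array([-ex[1],ex[0],0])
    print("tcp",T.round(4),s["eef_rot"].round(1),s["contact_force"].round(1),s["gripper_force"])
    d=cap("scene"); np.savez(tag+".npz",**d); X=cloud(d); V=X-T; lx=V@ex; ly=V@ey; G=d["image"].astype(int).sum(-1)
    m=(abs(ly)<.016)&(abs(lx)>.0125)&(abs(lx)<.042)&(V[...,2]>-.038)&(V[...,2]<.016)&(G>200)
    d0=ex*np.cos(np.radians(15))+np.array([0,0,np.sin(np.radians(15))])
    P=X[m]; 
    for it in range(3):
        c,dd,L,e,p,lo,hi=fitcyl(P,T-[0,0,.008],d0)
        v=P-p; q=abs(np.linalg.norm(v-np.outer(v@dd,dd),axis=1)-.012); P=P[q<.004]
    print("n",len(P),"lx",(np.percentile((P-T)@ex,[1,99])*1e3).round(1),"tilt",np.degrees(np.arcsin(dd[2])).round(1),"ang",np.degrees(np.arctan2(dd[1],dd[0])).round(1),"L",L.round(4),"rms",e.round(4))
    n=p+dd*(lo+.032); f=p+dd*(hi-.032)
    for k,q in(("c from near end",n),("c from far end",f)): print(k,(q*1e3).round(1),"local",((q-T)@ex*1e3).round(1),((q-T)@ey*1e3).round(1),((q-T)[2]*1e3).round(1))
    return d
E
python3 -c "
from heldfit import *
d=held('scene4'); save(d,'t4.png',(190,200,330,320),5)"
```

```text
tcp [ 0.4632 -0.1328  0.0352] [-180.    -0.   162.5] [-2.7  3.6  4.7] 12.000968903303146
n 155 lx [-41.3 -12.8] tilt 64.1 ang -23.7 L 0.0437 rms 0.0018
c from near end [ 446.6 -128.8   23. ] local -17.0 -1.1 -12.3
c from far end [ 438.5 -125.2    4.7] local -25.9 -0.2 -30.6
```

View pics/t4.png

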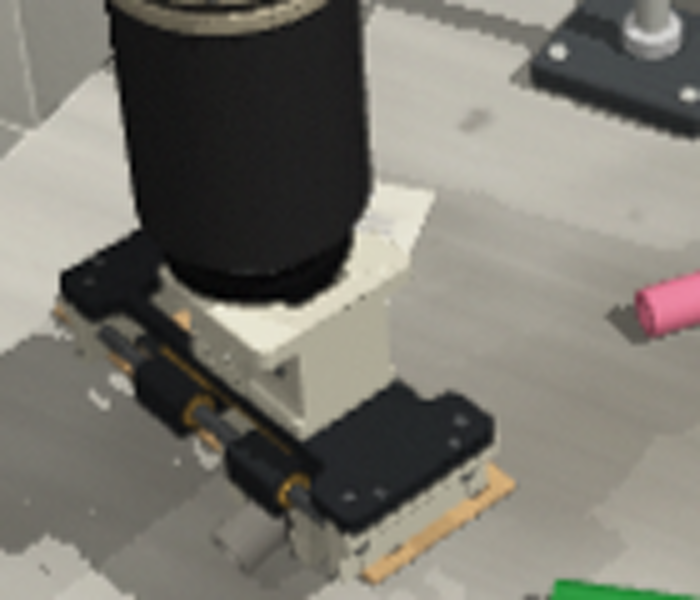

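The pin has pivoted, with its near end lower (around (240,535) in the crop). I'll lower it a final 1 mm, tighten, then lift it in front of the scene camera broadside to measure the tilt.

Request:
apply_moves --targets '[{"dp":[0,0,-0.0008],"yaw":0},{"dp":[0,0,-0.0008],"yaw":0},{"dp":[0,0,-0.0008],"yaw":0}]'

```text
time_s: 14.45
tcp_pos: [0.4632, -0.1329, 0.0344]
eef_rot: [-180.0, -0.0, 162.5]
contact_force: [-4.0, 3.7, 4.3]
gripper_width: 0.0239
gripper_force: 12.0
```

Request:
apply_moves --targets '[{"dp":[0,0,0],"yaw":0},{"dp":[0,0,0],"yaw":0},{"dp":[0,0,0.01],"yaw":0},{"dp":[0,0,0.04],"yaw":0},{"dp":[0,0,0.08],"yaw":0},{"dp":[-0.013,-0.117,0.62],"yaw":-41.5},{"dp":[-0.013,-0.117,0.62],"yaw":-41.5},{"dp":[-0.013,-0.117,0.62],"yaw":-41.5},{"dp":[-0.013,-0.117,0.62],"yaw":-41.5},{"dp":[-0.013,-0.117,0.62],"yaw":-41.5},{"dp":[-0.013,-0.117,0.62],"yaw":-41.5},{"dp":[-0.013,-0.117,0.62],"yaw":-41.5},{"dp":[-0.013,-0.117,0.62],"yaw":-41.5},{"dp":[-0.013,-0.117,0.62],"yaw":-41.5},{"dp":[-0.013,-0.117,0.62],"yaw":-41.5},{"dp":[-0.013,-0.117,0.62],"yaw":-41.5},{"dp":[-0.013,-0.117,0.62],"yaw":-41.5},{"dp":[-0.013,-0.117,0.62],"yaw":-41.5},{"dp":[-0.013,-0.117,0.62],"yaw":-41.5},{"dp":[-0.013,-0.117,0.62],"yaw":-41.5}]' --squeeze 30

```text
time_s: 16.12
tcp_pos: [0.4511, -0.2511, 0.6572]
eef_rot: [179.8, 0.2, 120.9]
contact_force: [-0.3, 0.2, -2.3]
gripper_width: 0.0237
gripper_force: 30.0
```

Request:
apply_moves --targets '[{"dp":[0,0,0],"yaw":0},{"dp":[0,0,0],"yaw":0},{"dp":[0,0,0],"yaw":0}]'

```text
time_s: 16.37
tcp_pos: [0.4508, -0.2497, 0.6528]
eef_rot: [-179.9, -0.1, 121.0]
contact_force: [1.0, -0.4, -1.4]
gripper_width: 0.0242
gripper_force: 30.0
```

```bash
python3 -c "
from heldfit import *
d=held('scene5'); T=get_state()['tcp_pos']; c=d['R']@T+d['t']; print(c, c[0]/c[2]*d['fx']+d['cx'],c[1]/c[2]*d['fy']+d['cy'])"
```

```text
tcp [ 0.4508 -0.2497  0.6528] [-1.799e+02 -1.000e-01  1.210e+02] [ 1.  -0.4 -1.4] 29.99927043914795
n 498 lx [-32.4  30.9] tilt 15.7 ang -58.8 L 0.0632 rms 0.0007
c from near end [ 451.1 -249.9  645.8] local 0.3 0.2 -7.1
c from far end [ 450.7 -249.3  645.5] local -0.5 0.2 -7.3
[-0.04356823 -0.29199705  0.72463502] 281.2798105343795 16.74135368362198
```

Clean measurement: tilt 15.7°, length 63 mm, and the pin centre sits 7.2 mm below the TCP. It needs another 4.3°, so I'll go back and press about 2 mm deeper.

Request:
apply_moves --targets '[{"dp":[0.013,0.117,-0.56],"yaw":41.5},{"dp":[0.013,0.117,-0.56],"yaw":41.5},{"dp":[0.013,0.117,-0.56],"yaw":41.5},{"dp":[0.013,0.117,-0.56],"yaw":41.5},{"dp":[0.013,0.117,-0.56],"yaw":41.5},{"dp":[0.013,0.117,-0.56],"yaw":41.5},{"dp":[0.013,0.117,-0.56],"yaw":41.5},{"dp":[0.013,0.117,-0.56],"yaw":41.5},{"dp":[0.013,0.117,-0.56],"yaw":41.5},{"dp":[0.013,0.117,-0.56],"yaw":41.5},{"dp":[0.013,0.117,-0.56],"yaw":41.5},{"dp":[0.013,0.117,-0.56],"yaw":41.5},{"dp":[0.013,0.117,-0.56],"yaw":41.5},{"dp":[0.013,0.117,-0.56],"yaw":41.5},{"dp":[0.013,0.117,-0.56],"yaw":41.5},{"dp":[0.013,0.117,-0.58],"yaw":41.5},{"dp":[0.013,0.117,-0.6],"yaw":41.5},{"dp":[0.013,0.117,-0.61],"yaw":41.5},{"dp":[0.013,0.117,-0.612],"yaw":41.5},{"dp":[0.013,0.117,-0.612],"yaw":41.5}]'

```text
time_s: 18.08
tcp_pos: [0.464, -0.1332, 0.0431]
eef_rot: [-180.0, 0.0, 162.5]
contact_force: [0.8, -0.7, -0.7]
gripper_width: 0.024
gripper_force: 30.0
```

Request:
apply_moves --targets '[{"dp":[-0.0008,0,-0.003],"yaw":0},{"dp":[-0.0008,0,-0.006],"yaw":0},{"dp":[-0.0008,0,-0.008],"yaw":0},{"dp":[-0.0008,0,-0.009],"yaw":0},{"dp":[-0.0008,0,-0.0098],"yaw":0},{"dp":[-0.0008,0,-0.0106],"yaw":0},{"dp":[-0.0008,0,-0.0108],"yaw":0},{"dp":[-0.0008,0,-0.0108],"yaw":0}]' --squeeze 12

```text
time_s: 18.75
tcp_pos: [0.4631, -0.1329, 0.0317]
eef_rot: [180.0, 0.0, 162.5]
contact_force: [-1.8, 1.4, 4.5]
gripper_width: 0.0237
gripper_force: 12.0
```

Request:
apply_moves --targets '[{"dp":[0,0,0],"yaw":0},{"dp":[0,0,0],"yaw":0},{"dp":[0,0,0.01],"yaw":0},{"dp":[0,0,0.04],"yaw":0},{"dp":[0,0,0.08],"yaw":0},{"dp":[-0.013,-0.117,0.6],"yaw":-41.5},{"dp":[-0.013,-0.117,0.6],"yaw":-41.5},{"dp":[-0.013,-0.117,0.6],"yaw":-41.5},{"dp":[-0.013,-0.117,0.6],"yaw":-41.5},{"dp":[-0.013,-0.117,0.6],"yaw":-41.5},{"dp":[-0.013,-0.117,0.6],"yaw":-41.5},{"dp":[-0.013,-0.117,0.6],"yaw":-41.5},{"dp":[-0.013,-0.117,0.6],"yaw":-41.5},{"dp":[-0.013,-0.117,0.6],"yaw":-41.5},{"dp":[-0.013,-0.117,0.6],"yaw":-41.5},{"dp":[-0.013,-0.117,0.6],"yaw":-41.5},{"dp":[-0.013,-0.117,0.6],"yaw":-41.5},{"dp":[-0.013,-0.117,0.6],"yaw":-41.5},{"dp":[-0.013,-0.117,0.6],"yaw":-41.5},{"dp":[-0.013,-0.117,0.6],"yaw":-41.5}]' --squeeze 30

```text
time_s: 20.42
tcp_pos: [0.4505, -0.2504, 0.6321]
eef_rot: [179.9, 0.1, 120.9]
contact_force: [0.6, -0.6, -2.2]
gripper_width: 0.0236
gripper_force: 30.0
```

Request:
apply_moves --targets '[{"dp":[0,0,0],"yaw":0},{"dp":[0,0,0],"yaw":0},{"dp":[0,0,0],"yaw":0}]'

```text
time_s: 20.67
tcp_pos: [0.4499, -0.2497, 0.6302]
eef_rot: [-179.9, -0.1, 121.0]
contact_force: [0.4, -0.0, -1.8]
gripper_width: 0.024
gripper_force: 30.0
```

```bash
python3 -c "
from heldfit import *
d=held('scene6');held('scene6b')"
```

```text
tcp [ 0.4499 -0.2497  0.6302] [-1.799e+02 -1.000e-01  1.210e+02] [ 0.4 -0.  -1.8] 29.999782741069794
n 455 lx [-32.5  30.9] tilt 21.4 ang -59.2 L 0.0631 rms 0.0007
c from near end [ 450.4 -249.9  623.4] local 0.4 0.3 -6.8
c from far end [ 449.9 -249.2  623. ] local -0.4 0.3 -7.1
tcp [ 0.4498 -0.2497  0.6305] [-1.799e+02 -1.000e-01  1.210e+02] [ 0.5 -0.6 -1.4] 29.999778270721436
n 468 lx [-33.1  30.9] tilt 21.9 ang -58.9 L 0.0633 rms 0.0007
c from near end [ 450.1 -249.8  623.9] local 0.2 0.2 -6.6
c from far end [ 449.8 -249.2  623.6] local -0.5 0.2 -6.9
```

Tilt is 21.6°, and the press model predicted it well. A light press of the low end on the bare bench, with TCP at 29.0 mm, should trim it to 20°.

Request:
apply_moves --targets '[{"dp":[0.12,-0.08,-0.55],"yaw":0},{"dp":[0.12,-0.08,-0.55],"yaw":0},{"dp":[0.12,-0.08,-0.55],"yaw":0},{"dp":[0.12,-0.08,-0.55],"yaw":0},{"dp":[0.12,-0.08,-0.55],"yaw":0},{"dp":[0.12,-0.08,-0.55],"yaw":0},{"dp":[0.12,-0.08,-0.55],"yaw":0},{"dp":[0.12,-0.08,-0.55],"yaw":0},{"dp":[0.12,-0.08,-0.55],"yaw":0},{"dp":[0.12,-0.08,-0.55],"yaw":0},{"dp":[0.12,-0.08,-0.55],"yaw":0},{"dp":[0.12,-0.08,-0.55],"yaw":0},{"dp":[0.12,-0.08,-0.55],"yaw":0},{"dp":[0.12,-0.08,-0.55],"yaw":0},{"dp":[0.12,-0.08,-0.575],"yaw":0},{"dp":[0.12,-0.08,-0.59],"yaw":0},{"dp":[0.12,-0.08,-0.595],"yaw":0},{"dp":[0.12,-0.08,-0.595],"yaw":0},{"dp":[0.12,-0.08,-0.595],"yaw":0}]'

```text
time_s: 22.35
tcp_pos: [0.5703, -0.3301, 0.0371]
eef_rot: [180.0, 0.0, 121.0]
contact_force: [0.6, -0.2, -1.2]
gripper_width: 0.024
gripper_force: 30.0
```

Request:
apply_moves --targets '[{"dp":[0,0,-0.003],"yaw":0},{"dp":[0,0,-0.005],"yaw":0},{"dp":[0,0,-0.0065],"yaw":0},{"dp":[0,0,-0.0075],"yaw":0},{"dp":[0,0,-0.0078],"yaw":0},{"dp":[0,0,-0.008],"yaw":0},{"dp":[0,0,-0.008],"yaw":0}]' --squeeze 12

```text
time_s: 22.93
tcp_pos: [0.5704, -0.3303, 0.0293]
eef_rot: [180.0, 0.1, 121.0]
contact_force: [-0.3, -1.6, 4.6]
gripper_width: 0.0237
gripper_force: 12.0
```

Request:
apply_moves --targets '[{"dp":[0,0,-0.0003],"yaw":0},{"dp":[0,0,-0.0003],"yaw":0}]'

```text
time_s: 23.1
tcp_pos: [0.5706, -0.3305, 0.0289]
eef_rot: [180.0, 0.1, 121.0]
contact_force: [0.2, -1.5, 5.7]
gripper_width: 0.0243
gripper_force: 12.0
```

Request:
apply_moves --targets '[{"dp":[0,0,0],"yaw":0},{"dp":[0,0,0],"yaw":0},{"dp":[0,0,0.01],"yaw":0},{"dp":[0,0,0.05],"yaw":0},{"dp":[-0.12,0.08,0.6],"yaw":0},{"dp":[-0.12,0.08,0.6],"yaw":0},{"dp":[-0.12,0.08,0.6],"yaw":0},{"dp":[-0.12,0.08,0.6],"yaw":0},{"dp":[-0.12,0.08,0.6],"yaw":0},{"dp":[-0.12,0.08,0.6],"yaw":0},{"dp":[-0.12,0.08,0.6],"yaw":0},{"dp":[-0.12,0.08,0.6],"yaw":0},{"dp":[-0.12,0.08,0.6],"yaw":0},{"dp":[-0.12,0.08,0.6],"yaw":0},{"dp":[-0.12,0.08,0.6],"yaw":0},{"dp":[-0.12,0.08,0.6],"yaw":0},{"dp":[-0.12,0.08,0.6],"yaw":0},{"dp":[-0.12,0.08,0.6],"yaw":0},{"dp":[-0.12,0.08,0.6],"yaw":0},{"dp":[-0.12,0.08,0.6],"yaw":0}]' --squeeze 30

```text
time_s: 24.77
tcp_pos: [0.4494, -0.2495, 0.6297]
eef_rot: [179.8, 0.1, 121.0]
contact_force: [1.0, -0.4, -2.5]
gripper_width: 0.0239
gripper_force: 30.0
```

Request:
apply_moves --targets '[{"dp":[0,0,0],"yaw":0},{"dp":[0,0,0],"yaw":0},{"dp":[0,0,0],"yaw":0}]'

```text
time_s: 25.02
tcp_pos: [0.45, -0.2499, 0.6267]
eef_rot: [-179.9, -0.1, 121.0]
contact_force: [0.2, -0.2, -1.3]
gripper_width: 0.0239
gripper_force: 30.0
```

```bash
python3 -c "
from heldfit import *
d=held('scene7');held('scene7b')"
```

```text
tcp [ 0.45   -0.2499  0.6267] [-1.799e+02 -1.000e-01  1.210e+02] [ 0.2 -0.2 -1.3] 29.9996280670166
n 447 lx [-32.5  31. ] tilt 19.8 ang -59.2 L 0.0632 rms 0.0008
c from near end [ 450.3 -250.1  620.1] local 0.3 0.2 -6.6
c from far end [ 449.9 -249.5  619.8] local -0.4 0.2 -6.9
tcp [ 0.45   -0.25    0.6269] [-1.799e+02 -1.000e-01  1.210e+02] [-0.3  0.1 -2.5] 29.999619126319885
n 456 lx [-32.9  31.6] tilt 20.3 ang -58.8 L 0.0633 rms 0.0007
c from near end [ 450.3 -250.   620.5] local 0.1 0.2 -6.4
c from far end [ 450.  -249.4  620.2] local -0.5 0.2 -6.7
```

Request:
apply_moves --targets '[{"dp":[0.1,0.133,-0.4],"yaw":59},{"dp":[0.1,0.133,-0.4],"yaw":59},{"dp":[0.1,0.133,-0.4],"yaw":59},{"dp":[0.1,0.133,-0.4],"yaw":59},{"dp":[0.1,0.133,-0.4],"yaw":59},{"dp":[0.1,0.133,-0.4],"yaw":59},{"dp":[0.1,0.133,-0.4],"yaw":59},{"dp":[0.1,0.133,-0.4],"yaw":59},{"dp":[0.1,0.133,-0.4],"yaw":59},{"dp":[0.1,0.133,-0.4],"yaw":59},{"dp":[0.1,0.133,-0.4],"yaw":59},{"dp":[0.1,0.133,-0.4],"yaw":59},{"dp":[0.12,0.133,-0.42],"yaw":59},{"dp":[0.15,0.133,-0.436],"yaw":59},{"dp":[0.18,0.133,-0.436],"yaw":59},{"dp":[0.2,0.133,-0.436],"yaw":59},{"dp":[0.213,0.133,-0.436],"yaw":59},{"dp":[0.217,0.133,-0.436],"yaw":59},{"dp":[0.217,0.133,-0.436],"yaw":59},{"dp":[0.217,0.133,-0.436],"yaw":59}]'

```text
time_s: 26.78
tcp_pos: [0.6665, -0.1174, 0.1929]
eef_rot: [180.0, 0.0, 179.9]
contact_force: [0.4, 0.1, -1.3]
gripper_width: 0.0239
gripper_force: 30.0
```

```bash
python3 -c "
from heldfit import *
d=held('scene8'); held('scene8b')
d=cap('top'); np.savez('top8.npz',**d)
save(cap('scene'),'v8.png',(180,60,380,330),2.2)"
```

```text
tcp [ 0.6665 -0.1174  0.1929] [180.    0.  179.9] [ 0.4  0.1 -1.3] 29.99965935945511
n 124 lx [-35.7 -12.9] tilt 18.1 ang -4.0 L 0.0245 rms 0.0013
c from near end [ 664.2 -120.1  185.4] local -2.3 -2.7 -7.5
c from far end [ 626.7 -117.4  173.1] local -39.8 -0.1 -19.7
tcp [ 0.6663 -0.1173  0.1929] [180.    0.  179.9] [ 0.1 -0.3 -1.4] 29.99962627887726
n 127 lx [-35.1 -13.1] tilt 16.1 ang 1.8 L 0.023 rms 0.0012
c from near end [ 664.2 -118.   184.5] local -2.1 -0.6 -8.4
c from far end [ 624.9 -119.2  173.1] local -41.4 -1.9 -19.8
```

View pics/v8.png

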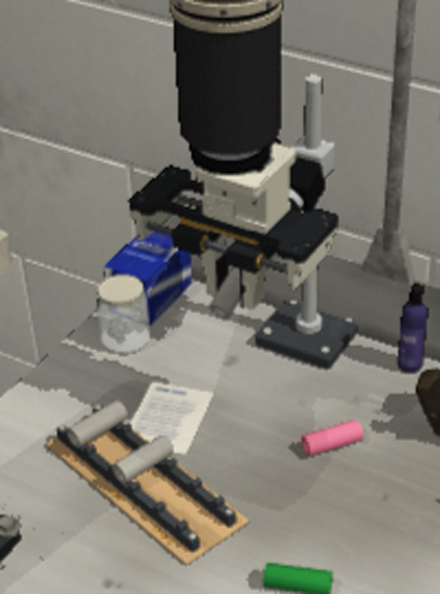

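The pin is in front of the lens, with the other two pins still seated. The small scene-camera bias at this range (known pin against measured pin) asks for a correction of about (+2.5, +1.5, -1.5) mm.

Request:
apply_moves --targets '[{"dp":[0.0025,0.0015,-0.0015],"yaw":0.1},{"dp":[0.0025,0.0015,-0.0015],"yaw":0.1},{"dp":[0.0025,0.0015,-0.0015],"yaw":0.1},{"dp":[0.0025,0.0015,-0.0015],"yaw":0.1},{"dp":[0.0025,0.0015,-0.0015],"yaw":0.1},{"dp":[0.0025,0.0015,-0.0015],"yaw":0.1},{"dp":[0.0025,0.0015,-0.0015],"yaw":0.1},{"dp":[0.0025,0.0015,-0.0015],"yaw":0.1}]'

```text
time_s: 27.65
tcp_pos: [0.6694, -0.1155, 0.1906]
eef_rot: [180.0, -0.0, -179.9]
contact_force: [0.1, 0.3, -2.3]
gripper_width: 0.0236
gripper_force: 30.0
```

```bash
python3 -c "
from plant import get_state,r
s=get_state(); print(s['tcp_pos'],abs(s['qd']).max(),s['gripper_force']); print(r.close_job())"
```

```text
[ 0.6693945  -0.11552875  0.19063359] 0.06968042136242539 29.999704957008362
the job is handed in; nothing more can be done
None
```

The job is handed in at about 28 s: the two loose pins lie in pockets 1 and 2, and the pocket-3 pin is held still at the view point, 100 mm from the lens to within a few mm and tilted 20° (measured 19.8–20.3°).

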